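Unlatch and open the kit chest

TASK

Open the grey steel kit chest on the bench: flip the hasp off its staple and swing it up until it points well above level, with the lid still shut, then raise the lid until it stands about upright by itself, and let go. Do not lift the lid while the hasp is still on its staple, leave the hasp swung up, and do not push away or knock over any of the loose things around the chest.

Things in the scene. Friction and masses are not known exactly. Their poses are not given: they have to be found in the camera images.
- chest: The chest, fixed to the bench: grey steel box 170 mm deep (x), 340 mm wide (y), 120 mm high, with a grey lid 8 mm thick. Origin: centre of its underside on the bench. Its -x axis points out of its front face towards the robot, +y to its left seen from the robot, z up. On the front are the hasp, 75 mm to -y of the middle, and the lid's tab, 75 mm to +y.
- lid (a joint): Lid angle in rad: 0 shut, 1.57 upright, stop at 1.75. It turns about the far top edge of the box and the front edge rises. Stiff hinge (about 0.6 N m friction): it stays where it is left. Lid mass about 0.4 kg; lifting at the tab takes about 5 N.
- hasp (a joint): Hasp angle to the lid, rad: 0 hanging flat before the chest's front, 1.57 straight out from the lid's front edge (level when the lid is shut), 3.1 (stop) straight up over a shut lid. Friction hinge, 0.06 N m: stays where it is left. Below about 0.35 rad the staple is in its slot and the lid cannot rise more than about 0.06 rad.
- hasp_lip (a point): Grip point on the hasp's lip: flat steel at its foot, 40 mm wide (chest y), 5 mm thick, sticking out 36 mm to the chest's -x while the hasp hangs. The point: mid width, 22 mm out from the strap, 60 mm above the bench, 65 mm below the hasp's hinge. It moves with the hasp. Pinched across its width with fingers pointing down, it pivots between them as the hasp swings.
- hasp_hinge (a point): Hinge axis of the hasp, at the lid's front edge, along the chest's y, 124 mm above the bench; moves with the lid. The hasp strap, 32 mm wide and 3 mm thick, hangs 67 mm down from it. Pinched hard, the lip pivots stiffly between the fingers and may drag the lid up: a light grip of about 8 N is enough for the hasp.
- staple (a point): Free end of the fixed staple: a steel lug 6 mm wide (y), 10 mm high, sticking out 22 mm from the chest's front face, through the hasp's slot, 84 mm above the bench.
- lid_tab (a point): Grip point on the lid's flat steel tab, 36 mm wide (chest y), 6 mm thick, sticking out 45 mm from the lid's front edge in its plane. The point: mid width and thickness, 30 mm out from the lid's edge, 124 mm above the bench when shut, 204 mm from the lid's hinge. Pinched across its width with fingers pointing down, it pivots between them as the lid rises.
- lid_hinge (a point): A point on the lid's hinge axis (along the chest's y), middle of the far top edge of the box, 120 mm above the bench.
- tub: small green plastic bowl, 60 mm wide, 30 mm high, in front of the chest near the tab; loose, to be left alone. Origin: centre of its underside
- screwdriver: screwdriver lying on the bench to the left of the chest; loose, to be left alone. Origin: centre of its underside, lying along its own x
- oil: white bottle, 44 mm wide, 100 mm tall, standing to the right of the chest; loose, to be left alone. Origin: centre of its underside
- spanner: steel spanner lying to the right of the chest; loose, to be left alone. Origin: centre of its underside, lying along its own x
- part_tray: open yellow part tray, 90 x 130 x 40 mm, to the left of the chest; loose, to be left alone. Origin: centre of its underside
- collar: steel ring, 52 mm wide, 20 mm high, on the bench in front of the chest; loose, to be left alone. Origin: centre of its underside
- block: aluminium block 50 x 35 x 30 mm, in front of the chest's right end; loose, to be left alone. Origin: centre of its underside

How it is judged:
By the outcome, as a careful person would: the job done as asked, in the order asked, and still so for the second after the job is handed in, with the robot touching nothing.
It also fails if it takes over 61 s, if anything falls off the work surface, if the arm or the gripper's body presses on something with over 40 N, if the wrist force passes 120 N, or if a joint passes its speed limit or range.

ROBOT

A 6-joint arm with a two-finger parallel gripper is mounted at the origin on the work surface. World frame = base frame: x ahead of the robot, y to its left, z up, the work surface at z = 0. Lengths are in m, angles in rad, forces in N, time in s.
With the tool pointing down it reaches from about 0.35 to 1 m from the base axis. Payload 7.1 kg.
Tool frame: the origin (TCP) lies between the finger pads; the fingertips stand 22 mm ahead of it and the grasp point (between the pads) lies 3 mm ahead of it; x points along the fingers, y is the direction in which the jaws open and shut, and the axes are right-handed (so a half turn about x gives the same grasp; the last joint's range is limited). The gripper opens to 85 mm and grips with 20 to 120 N. Pads are 22 mm wide; open, the fingers measure 114 mm over their backs; the gripper's body (76 mm by 85 mm) begins 54 mm behind the grasp point. The pads swing forward as they close: fully open they stand 13 mm farther back than shut.
Start: joints at [1.246, 0.423, 1.63, -0, 1.089, -0.019], TCP at [0.188, 0.596, 0.253] pointing down, gripper open.
Joint ranges: [-3, 3], [-0.9, 2.11], [0.09, 2.58], [-1.31, 4.45], [0.11, 2.69], [-2.54, 2.54]. Speed limits (rad/s): [2.39, 2.39, 3.01, 3.14, 3.14, 3.14].

INTERFACE

Orientations are given as a rotation vector (axis times angle).
In Python, from rig import manip gives the robot as it stands. The module is installed in compiled form; this text tells all that it offers. Calls block until the motion is done:
- manip.move_to(position, orientation): joint-space move of the TCP to a pose.
- manip.servo_line(position, orientation=None, rate=0.15): straight line of the TCP; orientation=None keeps the orientation; rate is the mean speed in m/s.
- manip.set_joints(angles): joint-space move.
- manip.command_gripper(opening, f_grip=None): finger opening in m; f_grip is the grip in N (None keeps the last); returns when the fingers have stopped.
- manip.hold(seconds).
- manip.solve_ik(position, orientation): joint angles nearest the present ones, or None.
- manip.camera(name): name is "side" or "top" or "wrist"; returns a dict with "image" (420x560x3 uint8, red, green, blue), "fx", "fy", "cx", "cy" (pixels), "cam_to_world" (4x4, takes a point from camera to world coordinates); the wrist camera has in their place "mount" (4x4, takes a point from camera to tool coordinates, whose origin is the TCP and whose axes are the tool frame's). Camera axes: x right, y down, z forward; pixel columns grow to the right and rows downward; lengths in m; the calibration is good to about 2 mm. A picture is of the moment at which its call begins: read the wrist's pose just before it. There is no depth.
A pose or a line that the arm cannot do raises manip.IKError and nothing moves.
- manip.sign_off(): hands the job in, once; it reports no verdict.
Readings, each from a call of its own:
- manip.get_time(): time.
- manip.get_joint_positions(): joint angles.
- manip.get_joint_vel(): joint speeds.
- manip.get_tau(): joint torques, N m.
- manip.get_position(): TCP position.
- manip.get_ee_rot(): TCP orientation.
- manip.get_contact_force(): force on the tool from outside, world axes, zero at the start.
- manip.get_torque(): the same for the moment, N m.
- manip.get_width(): finger opening in m.
Only numpy, scipy, OpenCV 4.12 (cv2) and the standard library are available. Lean on these libraries where they do the work, as an engineer would, in place of code of your own. Each camera call takes 0.05 s, during which the arm holds its last target.

## Working session

There is one attempt and no reset: what is moved stays moved. The work goes in short steps, each a Python script; the robot and the scene stay as the last script left them, time stands still between calls to the robot, and variables do not carry over. Pictures are saved under pics/ and viewed, and the job is handed in when it is done.

```bash
mkdir -p pics; cat > h.py <<'E'
import numpy as np, cv2
from rig import manip
from scipy.spatial.transform import Rotation as R
def snap(cam,fn):
    p=np.array(manip.get_position()); r=np.array(manip.get_ee_rot())
    c=manip.camera(cam); cv2.imwrite('pics/'+fn+'.png',cv2.cvtColor(c['image'],cv2.COLOR_RGB2BGR))
    d={k:c[k] for k in('fx','fy','cx','cy')}
    if 'cam_to_world' in c: T=np.array(c['cam_to_world'])
    else:
        W=np.eye(4);W[:3,:3]=R.from_rotvec(r).as_matrix();W[:3,3]=p;T=W@np.array(c['mount'])
    d['T']=T; np.save('pics/'+fn+'.npy',d,allow_pickle=True); return c['image'],d
def load(fn): return np.load('pics/'+fn+'.npy',allow_pickle=True).item()
def ray(d,u,v):
    T=d['T']; return T[:3,3],T[:3,:3]@np.array([(u-d['cx'])/d['fx'],(v-d['cy'])/d['fy'],1])
def onz(d,u,v,z):
    o,k=ray(d,u,v); return o+k*(z-o[2])/k[2]
def tri(a,b):
    (o1,k1),(o2,k2)=a,b
    s=np.linalg.lstsq(np.c_[k1,-k2],o2-o1,rcond=None)[0]
    p,q=o1+k1*s[0],o2+k2*s[1]; return (p+q)/2,np.linalg.norm(p-q)
def proj(d,P):
    T=d['T'];q=T[:3,:3].T@(np.array(P)-T[:3,3]);return d['fx']*q[0]/q[2]+d['cx'],d['fy']*q[1]/q[2]+d['cy']
E
python3 - <<'E'
from h import *
for c in('top','side','wrist'):
    d=snap(c,c+'0')[1]; print(c,d['fx'],d['cx'],d['cy'],d['T'].round(3).tolist())
print(manip.get_time(),manip.get_ee_rot(),manip.get_width())
E
```

```text
top 530.3677567226492 278.33284109564187 211.33660993937906 [[-0.018, -0.986, 0.168, 0.296], [-1.0, 0.021, 0.016, 0.057], [-0.019, -0.168, -0.986, 1.483], [0.0, 0.0, 0.0, 1.0]]
side 389.43475916496067 277.1013249334137 207.16417130324942 [[0.965, -0.151, 0.213, 0.371], [-0.261, -0.605, 0.753, -0.554], [0.016, -0.782, -0.623, 0.62], [0.0, 0.0, 0.0, 1.0]]
wrist 365.8213401381721 279.8302582045069 207.34435729207235 [[0.302, 0.921, 0.248, 0.125], [0.953, -0.291, -0.08, 0.615], [-0.001, 0.26, -0.966, 0.372], [0.0, 0.0, 0.0, 1.0]]
0.15 [ 0.23901379  1.55764373 -0.24101424] 0.08539652832914572
```

View pics/top0.png

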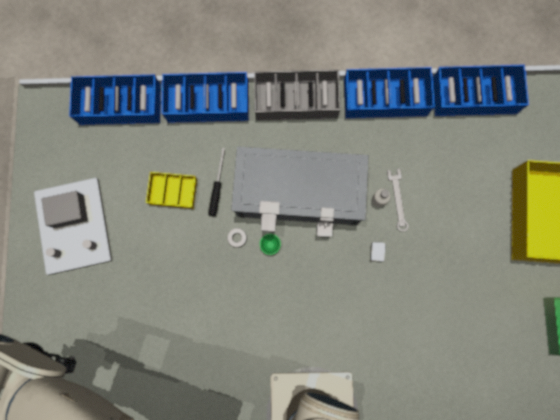

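View pics/side0.png

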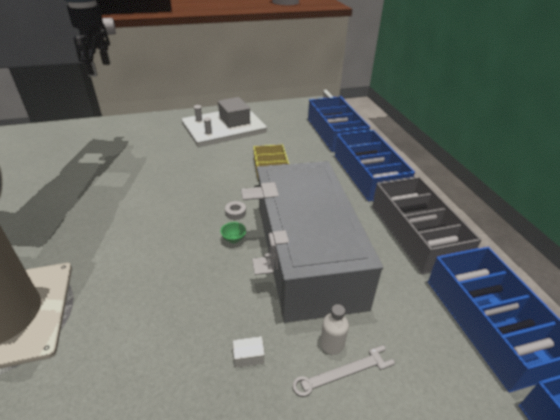

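The top view shows the chest at about (300,185), the tab at (269,215), the hasp at (326,225), and the tub at (270,244). I'll enlarge both views.

```bash
python3 - <<'E'
import cv2
a=cv2.imread('pics/top0.png')[135:275,220:420];cv2.imwrite('pics/topz.png',cv2.resize(a,None,fx=4,fy=4,interpolation=cv2.INTER_CUBIC))
a=cv2.imread('pics/side0.png')[145:325,215:395];cv2.imwrite('pics/sidez.png',cv2.resize(a,(720,600) if 0 else None,fx=3.3,fy=3.3,interpolation=cv2.INTER_CUBIC))
from h import *
d=load('top0')
for n,u,v,z in[('c',237,148,.128),('c',369,152,.128),('c',366,220,.128),('c',234,213,.128),('tub',270,244,.015),('tab',269,214,.124),('hasp',325,227,.06),('block',378,252,.03),('collar',237,238,.02),('oil',381,198,.1)]: print(n,onz(d,u,v,z).round(3))
E
```

```text
c [0.699 0.185 0.128]
c [ 0.68  -0.163  0.128]
c [ 0.499 -0.147  0.128]
c [0.525 0.194 0.128]
tub [0.454 0.105 0.015]
tab [0.521 0.103 0.124]
hasp [ 0.493 -0.046  0.06 ]
block [ 0.425 -0.19   0.03 ]
collar [0.472 0.196 0.02 ]
oil [ 0.562 -0.193  0.1  ]
```

View pics/topz.png

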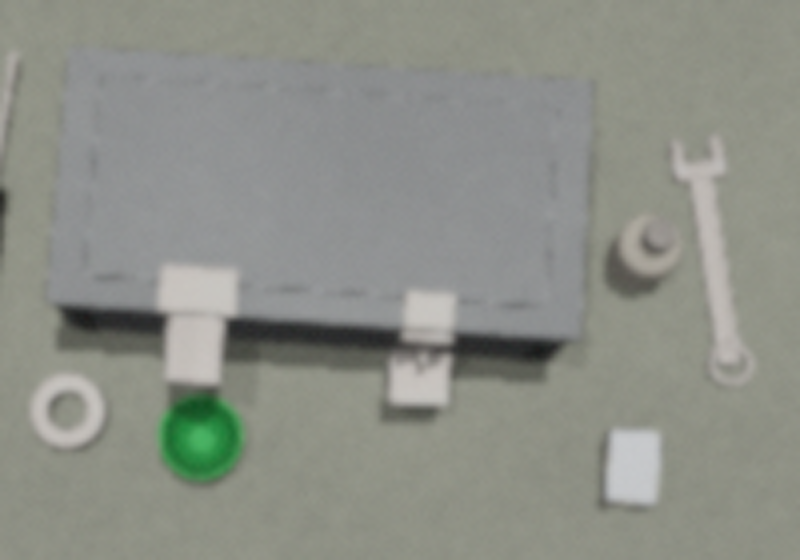

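View pics/sidez.png

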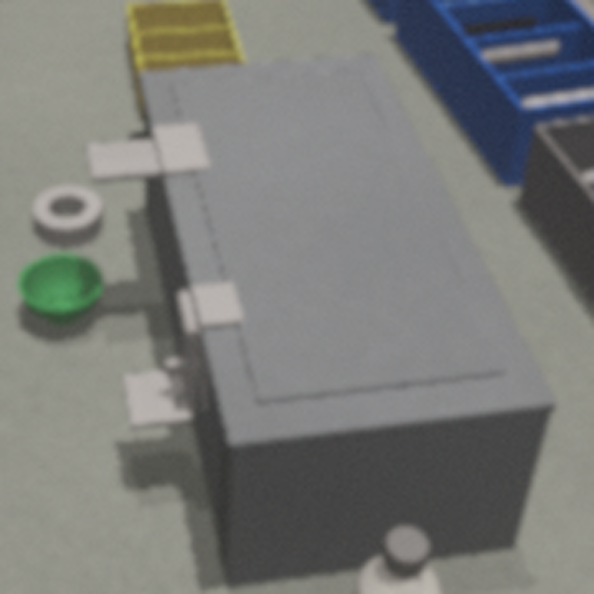

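```bash
cat >> h.py <<'E'
YAW=-0.065
def ori(tilt,yaw=None,s=1):
    "fingers down tilted forward (+chest x) by tilt; tool y = s*chest y"
    yaw=YAW if yaw is None else yaw
    x=np.array([np.sin(tilt),0,-np.cos(tilt)]); y=np.array([0,s,0.]); z=np.cross(x,y)
    return (R.from_euler('z',yaw)*R.from_matrix(np.c_[x,y,z])).as_rotvec()
E
python3 - <<'E'
from h import *
print(R.from_rotvec(manip.get_ee_rot()).as_matrix().round(2), (np.array(manip.camera('wrist')['mount'])).round(3))
for s in(1,-1):
  for t in(0,.4,.7):
    for P in([.47,-.045,.07],[.42,0,.35],[.5,.1,.12],[.5,0,.45]):
      q=manip.solve_ik(P,ori(t,s=s)); print(s,t,P,None if q is None else np.round(q,2))
E
```

```text
[[-0.    0.3   0.95]
 [-0.    0.95 -0.3 ]
 [-1.   -0.   -0.  ]] [[-0.    -0.26   0.966 -0.12 ]
 [ 1.    -0.001 -0.    -0.001]
 [ 0.001  0.966  0.26  -0.066]
 [ 0.     0.     0.     1.   ]]
1 0 [0.47, -0.045, 0.07] [-0.12  0.52  2.06 -0.    0.56 -1.63]
1 0 [0.42, 0, 0.35] [-0.03 -0.01  1.95 -0.    1.2  -1.53]
1 0 [0.5, 0.1, 0.12] [ 0.17  0.46  1.97 -0.    0.71 -1.33]
1 0 [0.5, 0, 0.45] [-0.02  0.05  1.66 -0.    1.43 -1.53]
1 0.4 [0.47, -0.045, 0.07] None
1 0.4 [0.42, 0, 0.35] [-0.02 -0.19  2.16 -0.03  0.78 -1.51]
1 0.4 [0.5, 0.1, 0.12] [ 0.24  0.4   2.19 -0.62  0.2  -0.68]
1 0.4 [0.5, 0, 0.45] [-0.01 -0.13  1.88 -0.02  0.99 -1.51]
1 0.7 [0.47, -0.045, 0.07] [-0.15  0.61  2.43  3.04  0.61  1.59]
1 0.7 [0.42, 0, 0.35] [-0.   -0.28  2.32 -0.11  0.4  -1.42]
1 0.7 [0.5, 0.1, 0.12] [0.3  0.46 2.34 3.78 0.4  1.26]
1 0.7 [0.5, 0, 0.45] [-0.   -0.23  2.06 -0.07  0.62 -1.46]
-1 0 [0.47, -0.045, 0.07] [-0.12  0.52  2.06 -0.    0.56  1.52]
-1 0 [0.42, 0, 0.35] [-0.03 -0.01  1.95 -0.    1.2   1.61]
-1 0 [0.5, 0.1, 0.12] [ 0.17  0.46  1.97 -0.    0.71  1.81]
-1 0 [0.5, 0, 0.45] [-0.02  0.05  1.66 -0.    1.43  1.61]
-1 0.4 [0.47, -0.045, 0.07] None
-1 0.4 [0.42, 0, 0.35] [-0.02 -0.19  2.16 -0.03  0.78  1.64]
-1 0.4 [0.5, 0.1, 0.12] [ 0.24  0.4   2.19 -0.62  0.2   2.46]
-1 0.4 [0.5, 0, 0.45] [-0.01 -0.13  1.88 -0.02  0.99  1.63]
-1 0.7 [0.47, -0.045, 0.07] [-0.15  0.61  2.43  3.04  0.61 -1.56]
-1 0.7 [0.42, 0, 0.35] [-0.   -0.28  2.32 -0.11  0.4   1.72]
-1 0.7 [0.5, 0.1, 0.12] [ 0.3   0.46  2.34  3.78  0.4  -1.88]
-1 0.7 [0.5, 0, 0.45] [-0.   -0.23  2.06 -0.07  0.62  1.68]
```

```bash
python3 - <<'E'
from h import *
manip.move_to([.43,.11,.30],ori(0)); snap('wrist','w1')
manip.move_to([.43,-.09,.30],ori(0)); snap('wrist','w2')
print(manip.get_time())
E
```

```text
3.0833
```

View pics/w1.png

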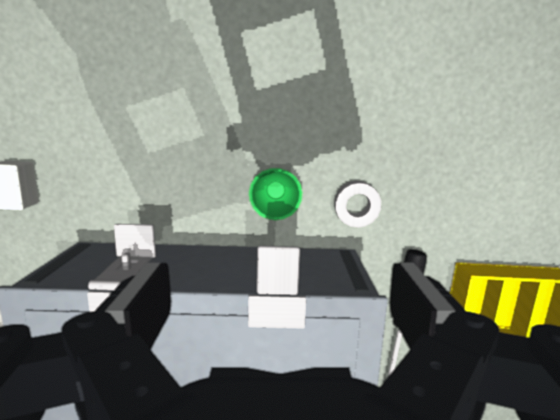

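View pics/w2.png

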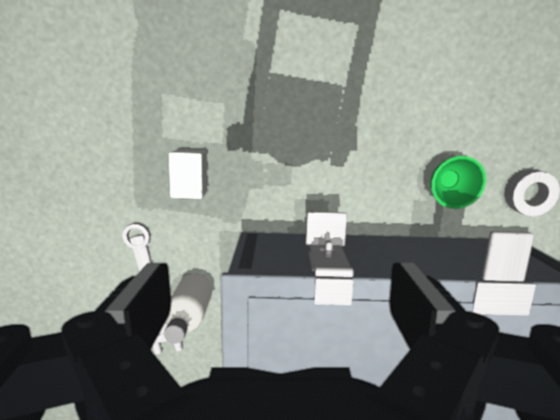

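Both wrist views show the parts clearly: the tab is at about (278,270) in w1 and (508,257) in w2, and the lip is at (134,238) in w1 and (326,228) in w2. Next I'll measure the corners.

```bash
python3 - <<'E'
import cv2
for f,(r0,r1,c0,c1) in {'w1':(205,335,80,390),'w2':(195,320,215,555)}.items():
    a=cv2.imread(f'pics/{f}.png')
    for k,(x0,x1) in enumerate([(c0,c0+110),(c1-170,c1-20)] if f=='w1' else [(c0+70,c0+160),(c1-90,c1)]):
        z=cv2.resize(a[r0:r1,x0:x1],None,fx=5,fy=4.5 if 0 else 5,interpolation=cv2.INTER_NEAREST); 
        g=cv2.cvtColor(a[r0:r1,x0:x1],cv2.COLOR_BGR2GRAY)
        m=(g>215).astype('uint8')
        for ct in cv2.findContours(m,0,2)[0]:
            if cv2.contourArea(ct)>250:
                b=cv2.boxPoints(cv2.minAreaRect(ct))+[x0,r0]; ap=cv2.approxPolyDP(ct,4,True)[:,0]+[x0,r0]
                print(f,k,cv2.contourArea(ct),b.round(1).tolist(),ap.tolist())
        cv2.imwrite(f'pics/{f}_z{k}.png',z[:600,:800])
E
```

```text
w1 0 775.5 [[113.8, 225.0], [151.5, 222.7], [153.3, 252.0], [115.6, 254.3]] [[114, 225], [118, 254], [135, 241], [153, 252], [150, 227]]
w1 1 1636.0 [[247.3, 326.8], [248.1, 296.4], [305.4, 297.8], [304.6, 328.2]] [[249, 297], [249, 326], [304, 327], [304, 298]]
w1 1 1680.0 [[257.5, 292.6], [259.0, 247.3], [298.1, 248.6], [296.6, 293.9]] [[259, 248], [258, 291], [295, 293], [298, 250]]
w1 1 366.0 [[331.9, 221.5], [336.5, 202.9], [372.1, 211.8], [367.4, 230.4]] [[336, 205], [344, 223], [369, 224], [369, 211], [355, 218], [345, 205]]
w2 0 865.5 [[315.0, 279.0], [352.0, 279.0], [352.0, 304.0], [315.0, 304.0]] [[316, 280], [316, 304], [351, 303], [351, 280]]
w2 0 841.5 [[307.0, 213.0], [346.0, 213.0], [346.0, 243.0], [307.0, 243.0]] [[308, 214], [308, 243], [327, 230], [330, 237], [343, 239], [345, 214]]
w2 1 1619.0 [[473.8, 313.5], [474.6, 282.9], [534.1, 284.4], [533.3, 315.0]] [[478, 285], [474, 311], [528, 313], [534, 285]]
w2 1 1683.5 [[484.7, 278.6], [494.4, 227.8], [532.7, 235.1], [523.1, 285.9]] [[494, 234], [485, 278], [522, 279], [532, 235]]
w2 1 422.0 [[514.0, 195.0], [554.0, 195.0], [554.0, 216.0], [514.0, 216.0]] [[514, 195], [516, 206], [527, 215], [541, 214], [554, 204], [554, 195], [537, 207], [527, 205], [523, 195]]
```

View pics/w2_z0.png

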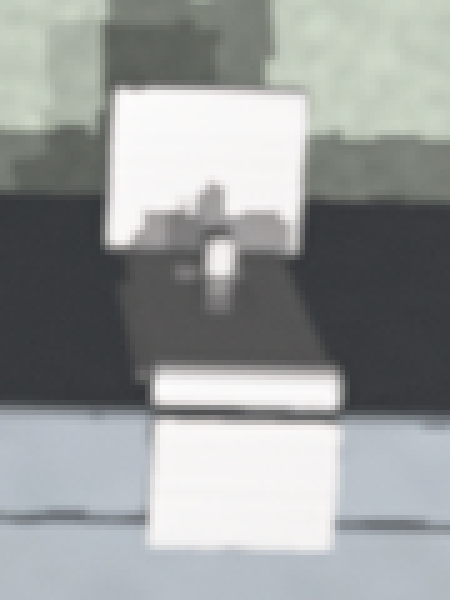

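View pics/w1_z0.png

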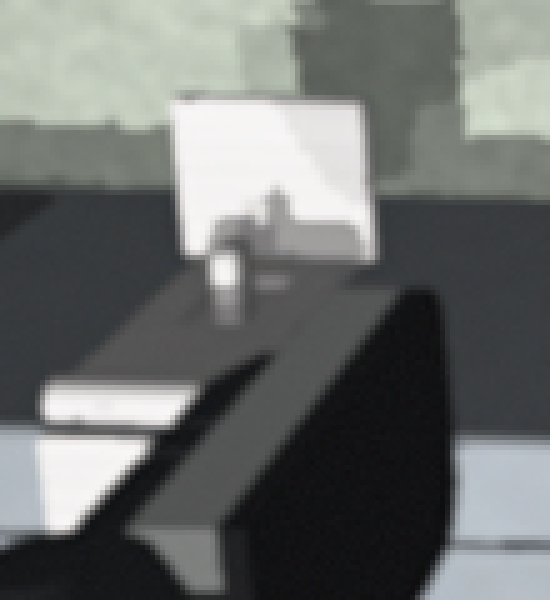

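View pics/w1_z1.png

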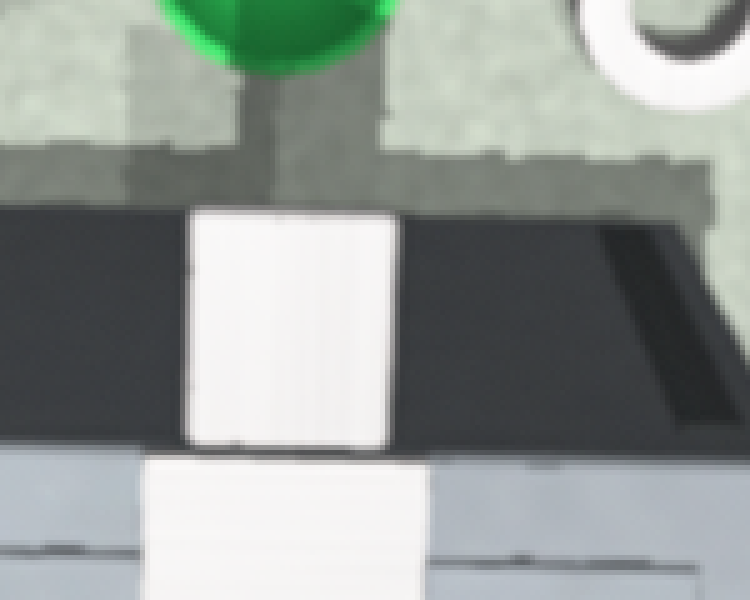

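```bash
python3 - <<'E'
from h import *
d1,d2=load('w1'),load('w2')
L1=[(114.4,225),(153,225),(116.2,256.5),(154.8,257.5)];L2=[(307.4,212.6),(346.4,213.4),(306,245),(345.2,246)]
T1=[(258,247),(299.2,248.2),(257.5,294.3),(297.5,294.8)];T2=[(493.8,233.5),(532.8,235.2),(484.7,279),(523.5,280)]
for n,A,B,z in(('lip',L1,L2,.0625),('tab',T1,T2,.127)):
    print(n)
    for a,b in zip(A,B):
        print([x.round(4).tolist() if hasattr(x,'round') else x for x in tri(ray(d1,*a),ray(d2,*b))],onz(d1,*a,z).round(4)[:2],onz(d2,*b,z).round(4)[:2])
# lid front edge, w2 bottom-left corner and w1 right corner
print(onz(d2,223,275,.128),onz(d1,385,297,.128))
for (u,v) in((5,288),(385,297)):print('w1',onz(d1,u,v,.128).round(4))
for (u,v) in((225,275),(545,289)):print('w2',onz(d2,u,v,.128).round(4))
m=cv2.imread('pics/w1.png');print()
E
```

```text
lip
[[0.4691, -0.064, 0.059], 0.0003] [ 0.4682 -0.0623] [ 0.468  -0.0642]
[[0.4722, -0.0242, 0.0591], 0.0006] [ 0.4708 -0.0228] [ 0.4714 -0.0247]
[[0.5032, -0.0673, 0.0615], 0.0002] [ 0.5027 -0.0667] [ 0.5029 -0.0673]
[[0.5067, -0.0266, 0.0623], 0.0002] [ 0.5065 -0.0265] [ 0.5067 -0.0266]
tab
[[0.4776, 0.0883, 0.1269], 0.001] [0.4771 0.0883] [0.4781 0.0883]
[[0.4824, 0.1234, 0.1238], 0.0013] [0.4805 0.1233] [0.4818 0.1214]
[[0.5209, 0.0842, 0.1268], 0.0014] [0.5216 0.0842] [0.52   0.0839]
[[0.525, 0.1196, 0.1249], 0.0011] [0.5244 0.1196] [0.5232 0.1179]
[ 0.50045565 -0.14396852  0.128     ] [0.53109091 0.19667323 0.128     ]
w1 [ 0.5004 -0.1363  0.128 ]
w1 [0.5311 0.1967 0.128 ]
w2 [ 0.5006 -0.1422  0.128 ]
w2 [0.5327 0.137  0.128 ]
```

```bash
cat >> h.py <<'E'
YAW=-0.088
ex=np.array([np.cos(YAW),np.sin(YAW),0]); ez=np.array([0,0,1.])
lip_in=np.array([.5050,-.0468,.060])      # strap front at lip, mid width
H=lip_in+ex*.0015+ez*.064
def tool(C,t,ahead):  # TCP so that C lies 'ahead' beyond TCP along fingers
    return C-ahead*(np.sin(t)*ex-np.cos(t)*ez)
OUT=.026; AH=.012
def lipC(th):
    s=-np.sin(th)*ex-np.cos(th)*ez; n=-np.cos(th)*ex+np.sin(th)*ez
    return H+.064*s+(OUT+.0015)*n
E
python3 - <<'E'
from h import *
for t in(.15,.2,.25,.3,.35):
    q=[manip.solve_ik(tool(lipC(0),t,a),ori(t,YAW)) for a in(AH,AH+.08,.15)]
    print(t,[None if x is None else np.round(x,2).tolist() for x in q])
for th in np.linspace(0,2.6,6):
    t=.25-.25*th; q=manip.solve_ik(tool(lipC(th),t,AH),ori(t,YAW)); print(lipC(th).round(3),None if q is None else np.round(q,2))
E
```

```text
0.15 [[-0.12, 0.49, 2.13, 0.01, 0.36, -1.62], [-0.12, 0.31, 2.13, 0.01, 0.55, -1.61], [-0.12, 0.19, 2.11, 0.01, 0.69, -1.61]]
0.2 [[-0.12, 0.49, 2.17, 0.02, 0.29, -1.63], [-0.12, 0.3, 2.17, 0.02, 0.47, -1.62], [-0.12, 0.17, 2.15, 0.01, 0.62, -1.62]]
0.25 [[-0.12, 0.48, 2.2, 0.04, 0.21, -1.64], [-0.12, 0.28, 2.21, 0.02, 0.4, -1.63], [-0.13, 0.15, 2.2, 0.02, 0.55, -1.62]]
0.3 [[-0.12, 0.48, 2.22, 0.08, 0.13, -1.68], [-0.13, 0.28, 2.25, 0.04, 0.32, -1.64], [-0.13, 0.13, 2.24, 0.03, 0.47, -1.63]]
0.35 [None, [-0.13, 0.27, 2.29, 0.06, 0.24, -1.66], [-0.13, 0.11, 2.29, 0.04, 0.4, -1.65]]
[ 0.479 -0.045  0.06 ] [-0.12  0.48  2.2   0.04  0.21 -1.64]
[ 0.451 -0.042  0.082] [-0.12  0.42  2.17  0.01  0.43 -1.61]
[ 0.438 -0.041  0.115] [-0.12  0.37  2.11 -0.    0.67 -1.6 ]
[ 0.442 -0.041  0.151] [-0.12  0.36  2.   -0.01  0.92 -1.6 ]
[ 0.464 -0.043  0.179] [-0.11  0.4   1.86 -0.01  1.14 -1.59]
[ 0.497 -0.046  0.193] [-0.11  0.49  1.71 -0.01  1.34 -1.59]
```

```bash
python3 - <<'E'
from h import *
t=.25; o=ori(t,YAW)
manip.command_gripper(.065,8)
manip.move_to(tool(lipC(0),t,.14),o); print(np.round(manip.get_contact_force(),2))
for a in(.06,.03,AH):
    manip.servo_line(tool(lipC(0),t,a),o,rate=.1); print(a,np.round(manip.get_contact_force(),2))
snap('wrist','w3'); snap('side','s3'); print(manip.get_time(),manip.get_width())
a=cv2.imread('pics/s3.png')[190:300,190:330];cv2.imwrite('pics/s3z.png',cv2.resize(a,None,fx=5,fy=5,interpolation=cv2.INTER_CUBIC))
E
```

```text
[-0.04 -0.4  -0.06]
0.06 [ 0.49  0.31 -0.31]
0.03 [ 0.17 -0.64  0.11]
0.012 [-0.8   0.4   0.15]
5.8583 0.06499845724919945
```

View pics/w3.png

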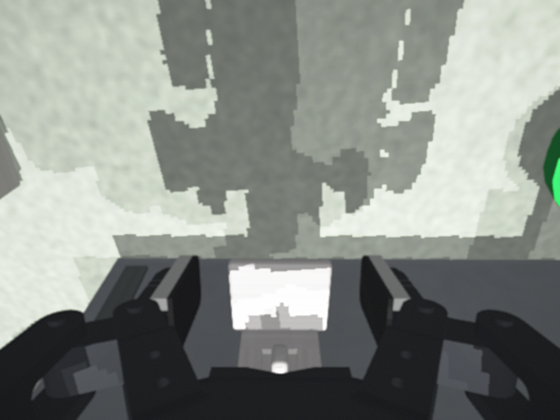

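View pics/s3z.png

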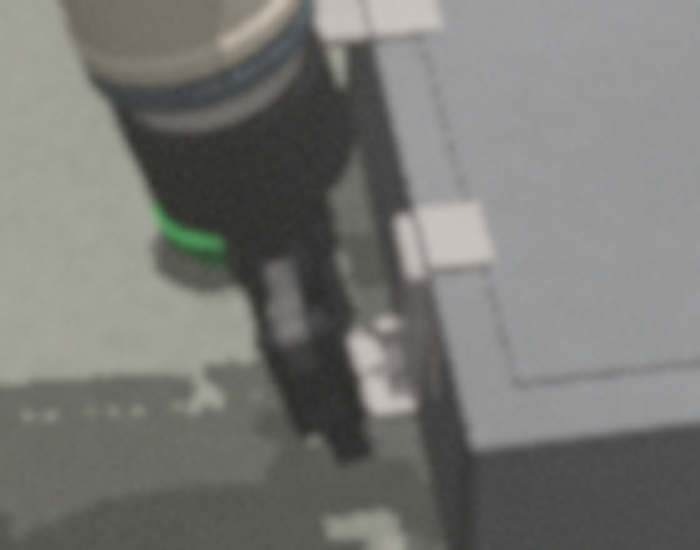

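The lip (230–331, 262–330) is centred between the fingers, and there was no contact. Now I'll close lightly.

```bash
python3 - <<'E'
from h import *
t=.25
manip.command_gripper(.03,8); print(manip.get_width(),np.round(manip.get_contact_force(),2))
for th in np.arange(.15,.61,.15):
    t=.25-.25*th
    manip.servo_line(tool(lipC(th),t,AH),ori(t,YAW),rate=.06); print(round(th,2),manip.get_width().__round__(4),np.round(manip.get_contact_force(),2))
print(manip.get_time());snap('wrist','w4'); snap('side','s4')
a=cv2.imread('pics/s4.png')[190:300,190:330];cv2.imwrite('pics/s4z.png',cv2.resize(a,None,fx=5,fy=5,interpolation=cv2.INTER_CUBIC))
E
```

```text
0.03946631411003256 [-0.39 -1.09  4.17]
0.15 0.0395 [ 1.65 -0.53  0.95]
0.3 0.0395 [ 1.22 -0.98 -0.6 ]
0.45 0.0391 [ 1.53 -0.09  0.33]
0.6 0.0392 [1.53 0.16 0.01]
7.4667
```

View pics/w4.png

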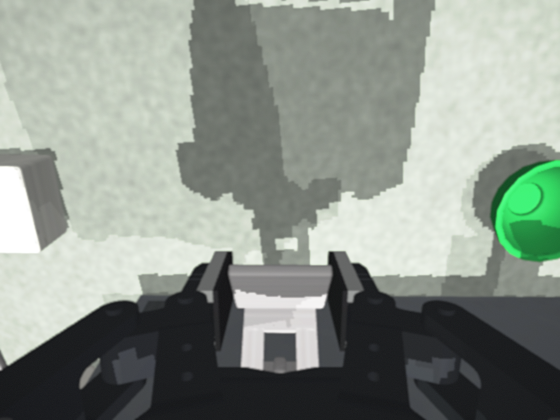

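View pics/s4z.png

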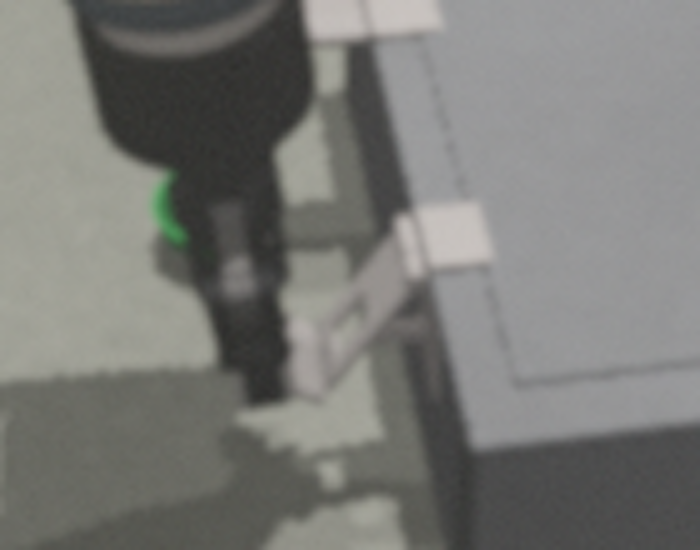

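The hasp is off its staple and following well: the lip sits at (280,290) between the pads, the lid is shut, and forces stay below 2 N. I'll carry on.

```bash
python3 - <<'E'
from h import *
for th in np.arange(.8,2.71,.19):
    t=.25-.25*th
    manip.servo_line(tool(lipC(th),t,AH),ori(t,YAW),rate=.07)
    f=np.array(manip.get_contact_force()); print(round(th,2),manip.get_width().__round__(4),np.round(f,2))
    if np.linalg.norm(f)>8: print('stop');break
print(manip.get_time());snap('side','s5')
a=cv2.imread('pics/s5.png')[160:300,190:330];cv2.imwrite('pics/s5z.png',cv2.resize(a,None,fx=4,fy=4,interpolation=cv2.INTER_CUBIC))
E
```

```text
0.8 0.0392 [ 0.83  0.08 -0.99]
0.99 0.039 [-1.02  0.74 -1.09]
1.18 0.0392 [-0.57  0.71 -1.06]
1.37 0.0391 [-1.81  1.23 -1.28]
1.56 0.039 [-1.4   0.77 -0.69]
1.75 0.0392 [-0.53  1.3  -1.85]
1.94 0.0389 [ 0.17 -0.5  -0.62]
2.13 0.039 [-0.43  0.81 -1.62]
2.32 0.0388 [-0.65  0.02 -1.67]
2.51 0.0392 [-0.59 -1.96 -1.87]
2.7 0.0391 [-0.65 -0.81 -0.94]
11.325
```

View pics/s5z.png

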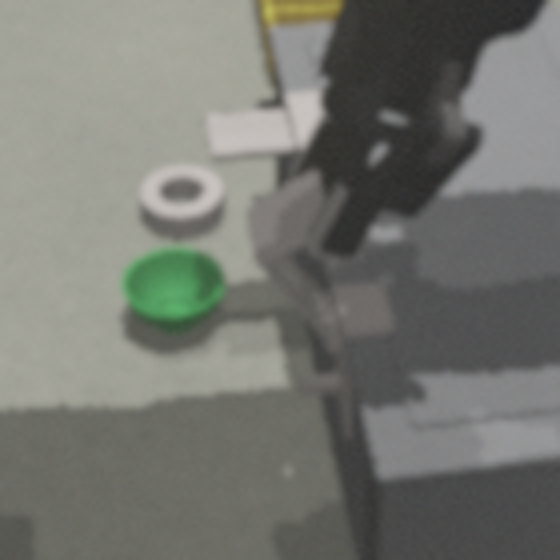

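```bash
cat >> h.py <<'E'
tabC0=np.array([.4947,.1044,.124])
LH=tabC0+ex*.204-ez*.004
def tabC(ph):
    a=tabC0-LH; c,s=np.cos(ph),np.sin(ph)   # (-x)->(+z)
    ax,az=a@ex,a[2]
    return LH+ex*(ax*c+az*s)+ez*(-ax*s+az*c)
def ttilt(ph): return .1-.35*ph
TA=.005
E
python3 - <<'E'
from h import *
for ph in np.linspace(0,1.62,6):
    q=manip.solve_ik(tool(tabC(ph),ttilt(ph),TA),ori(ttilt(ph),YAW));print(tabC(ph).round(3),None if q is None else np.round(q,2))
t=.25-.25*2.7;C=lipC(2.7)
manip.command_gripper(.065,20); print(np.round(manip.get_contact_force(),2))
manip.servo_line(tool(C,t,.12),rate=.12)
t=ttilt(0)
manip.move_to(tool(tabC(0),t,.12),ori(t,YAW))
snap('side','s6');snap('wrist','w6');print(manip.get_time())
a=cv2.imread('pics/s6.png')[160:300,190:330];cv2.imwrite('pics/s6z.png',cv2.resize(a,None,fx=4,fy=4,interpolation=cv2.INTER_CUBIC))
E
```

```text
[0.495 0.104 0.124] [ 0.2   0.41  2.03 -0.05  0.6  -1.24]
[0.507 0.103 0.189] [ 0.18  0.35  1.91  0.    0.9  -1.31]
[0.538 0.101 0.246] [ 0.15  0.37  1.73  0.03  1.17 -1.35]
[0.587 0.096 0.291] [ 0.12  0.44  1.52  0.05  1.42 -1.38]
[0.647 0.091 0.317] [ 0.09  0.57  1.27  0.06  1.65 -1.39]
[0.712 0.085 0.324] [ 0.07  0.73  1.    0.08  1.87 -1.4 ]
[ 1.02 -0.55 -1.06]
13.65
```

View pics/s6z.png

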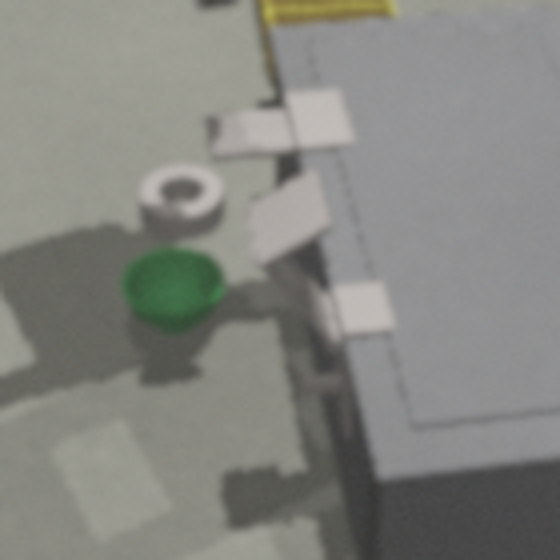

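View pics/w6.png

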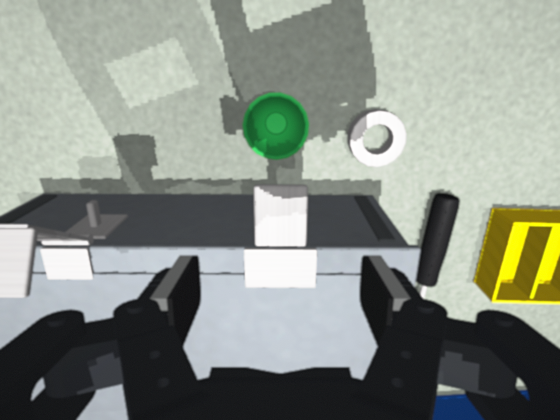

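The hasp stays up (the lip is at (290,220) in the side crop), the lid is shut, and the tab (280,215) is centred between the fingers. Next I'll grip the tab.

```bash
python3 - <<'E'
from h import *
t=ttilt(0);o=ori(t,YAW)
for a in(.05,TA):
    manip.servo_line(tool(tabC(0),t,a),o,rate=.1); print(a,np.round(manip.get_contact_force(),2))
manip.command_gripper(.025,35); print(manip.get_width(),np.round(manip.get_contact_force(),2))
for ph in (.1,.2,.3):
    manip.servo_line(tool(tabC(ph),ttilt(ph),TA),ori(ttilt(ph),YAW),rate=.08)
    f=np.array(manip.get_contact_force()); print(round(ph,2),manip.get_width().__round__(4),np.round(f,2))
print(manip.get_time());snap('side','s7')
a=cv2.imread('pics/s7.png')[140:300,190:370];cv2.imwrite('pics/s7z.png',cv2.resize(a,None,fx=3.6,fy=3.6,interpolation=cv2.INTER_CUBIC))
E
```

```text
0.05 [-0.01  0.31  0.46]
0.005 [-0.03  0.6   0.03]
0.035487188551651956 [-1.87  0.07  5.61]
0.1 0.0349 [ 3.16  1.6  -0.9 ]
0.2 0.035 [ 2.36  2.15 -2.1 ]
0.3 0.0352 [ 3.75  2.73 -2.44]
16.6917
```

View pics/s7z.png

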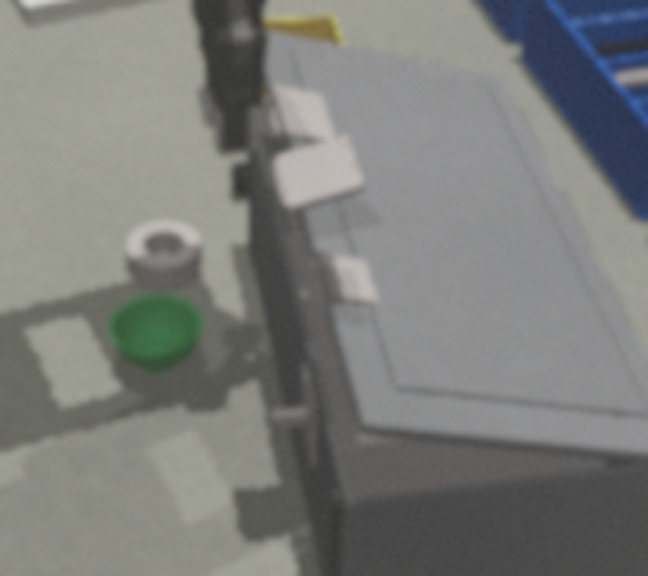

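The lid is rising with the hasp clear of the staple, and forces are about 5 N. I'll continue to upright.

```bash
python3 - <<'E'
from h import *
for ph in list(np.arange(.45,1.51,.15))+[1.59]:
    manip.servo_line(tool(tabC(ph),ttilt(ph),TA),ori(ttilt(ph),YAW),rate=.1)
    f=np.array(manip.get_contact_force()); print(round(ph,2),manip.get_width().__round__(4),np.round(f,2))
    if np.linalg.norm(f)>25 or manip.get_width()<.03: print('stop');break
print(manip.get_time());snap('side','s8')
E
```

```text
0.45 0.0348 [ 2.02  2.43 -1.26]
0.6 0.0351 [ 1.46  2.27 -1.22]
0.75 0.0351 [ 0.96  1.53 -1.11]
0.9 0.0347 [ 2.49  1.05 -2.53]
1.05 0.0354 [ 3.41 -0.64 -4.95]
1.2 0.0353 [ 2.02 -2.61 -7.72]
1.35 0.0351 [ 2.16 -4.2  -7.19]
1.5 0.0352 [ 0.4  -5.17 -7.55]
1.59 0.0349 [ 1.17 -5.31 -5.53]
20.7417
```

View pics/s8.png

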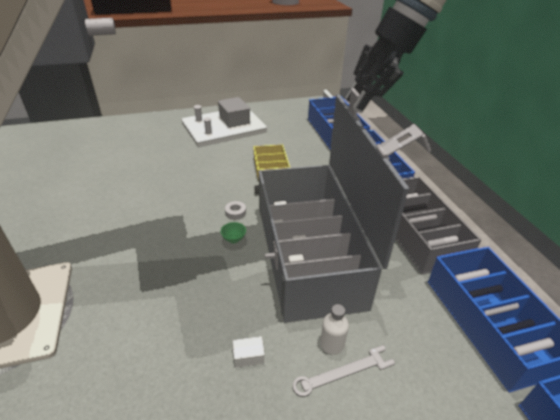

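The lid stands upright and the hasp is still swung out. Now I'll release, back off along the fingers, and check.

```bash
python3 - <<'E'
from h import *
ph=1.59;t=ttilt(ph)
manip.command_gripper(.07,20); print(manip.get_width(),np.round(manip.get_contact_force(),2))
manip.servo_line(tool(tabC(ph),t,.12),rate=.1)
p=np.array(manip.get_position()); 
manip.servo_line(p+[-.15,.1,.08],ori(0,YAW),rate=.2)
manip.hold(.5)
snap('side','s9');snap('top','t9');snap('wrist','w9');print(manip.get_time(),np.round(manip.get_contact_force(),2))
a=cv2.imread('pics/t9.png')[135:275,140:420];b=cv2.imread('pics/top0.png')[135:275,140:420];cv2.imwrite('pics/t9z.png',cv2.resize(np.vstack([a,b]),None,fx=2.1,fy=2.1,interpolation=cv2.INTER_CUBIC))
E
```

```text
0.07013508982149136 [-0.74  0.39 -1.27]
24.3083 [-0.07  0.16  0.56]
```

View pics/s9.png

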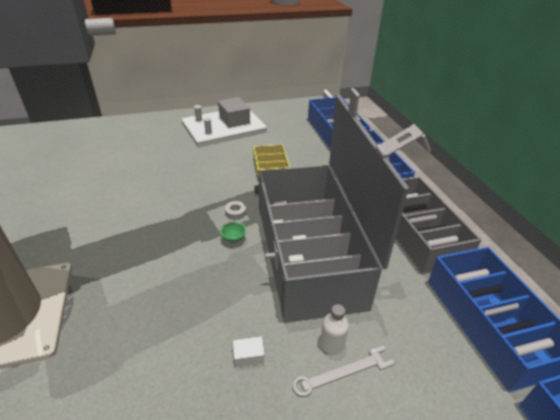

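View pics/t9z.png

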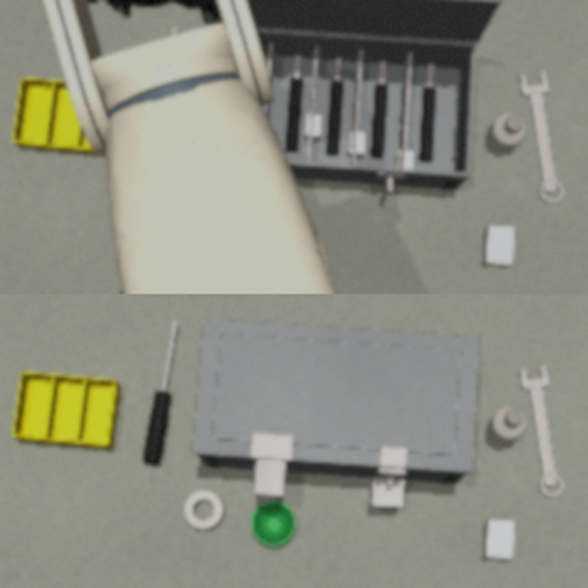

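```bash
python3 - <<'E'
from h import *
d=load('s9')
for ph in(1.45,1.55,1.59,1.65,1.75):
    C=tabC(ph); r=(C-LH)/.204; print(ph,np.round(proj(d,C+r*.015),1))
    # near (right) corner of the lid front edge
    print('  corner',np.round(proj(d,LH+r*.174+np.array([-np.sin(YAW),np.cos(YAW),0])*-.245),1))
a,b=cv2.imread('pics/side0.png'),cv2.imread('pics/s9.png')
for n,(r0,r1,c0,c1) in dict(tub=(215,245,215,250),collar=(198,220,220,250),block=(330,370,225,270),oil=(310,360,315,355)).items():
    print(n,np.abs(a[r0:r1,c0:c1].astype(int)-b[r0:r1,c0:c1]).mean().round(1))
E
```

```text
1.45 [342.9  92.1]
  corner [393.6 187.4]
1.55 [354.2  90.9]
  corner [404.9 185.9]
1.59 [358.6  90.8]
  corner [409.4 185.5]
1.65 [365.2  90.8]
  corner [415.9 185.3]
1.75 [375.9  91.9]
  corner [426.4 185.7]
tub 13.2
collar 16.1
block 12.2
oil 11.5
```

```bash
python3 - <<'E'
import cv2
a=cv2.imread('pics/s9.png')[80:280,240:440];cv2.imwrite('pics/s9z.png',cv2.resize(a,None,fx=3,fy=3,interpolation=cv2.INTER_CUBIC))
E
```

```text
(no output)
```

View pics/s9z.png

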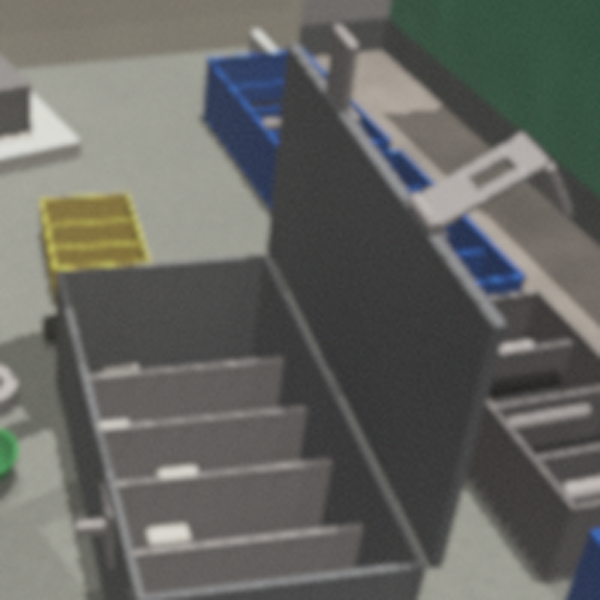

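View pics/w9.png

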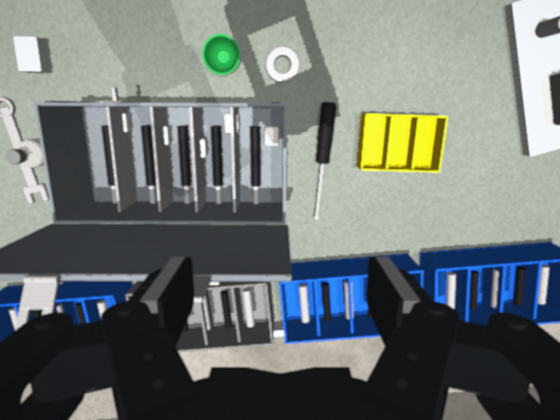

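The tab tip at (355,90) puts the lid at about 1.55 rad. The hasp is still swung out, and the loose items are where they were.

```bash
python3 -c "
from h import *
manip.hold(.3);print(manip.get_time());manip.sign_off()"
```

```text
24.6083
the job is handed in; nothing more can be done
```

I opened the chest as asked and handed the job in at 24.6 s of the 61 s allowed; no verdict was reported.

- **Hasp:** I pinched the lip with a requested 8 N and swung the hasp to about 2.7 rad, with the lid still shut. After release it stayed up. I judged its angle from the arm's path and by eye, not by a separate measurement.
- **Lid:** I raised it by the tab to about upright, let go and backed away. The final side picture puts it at about 1.55 rad and standing by itself, with the hasp still swung up.
- **Forces:** The force readings between moves stayed below about 11 N, and the last one with the gripper clear was about 0.
- **Loose things:** By eye, nothing had moved or fallen in the final pictures. The arm hid the tub, collar, screwdriver and part of the tray in the last top view, so for those I relied on the side and wrist pictures. A before/after pixel comparison of the tub, collar, block and oil bottle was inconclusive: it showed modest differences for all four, and I think these come from shadows and image noise.

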